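# Return the dissection kit to its silhouette mats

## Robot

A 6-joint arm with a two-finger parallel gripper is mounted at the origin on the work surface. World frame = base frame: x ahead of the robot, y to its left, z up, the work surface at z = 0. Lengths are in m, angles in rad, forces in N, time in s.
With the tool pointing down it reaches from about 0.35 to 0.975 m from the base axis. Payload 4.9 kg.
Tool frame: the origin (TCP) lies on the centre line of the jaws, within the pads' length; the fingertips stand 14 mm ahead of it and the grasp point (between the pads) lies 5 mm behind it; x points along the fingers, z is the direction in which the jaws open and shut, and the axes are right-handed (so a half turn about x gives the same grasp; the last joint's range is limited). The gripper opens to 85 mm and grips with 20 to 120 N. Pads are 22 mm wide; open, the fingers measure 114 mm over their backs; the gripper's body (76 mm by 85 mm) begins 54 mm behind the grasp point. The pads swing forward as they close: fully open they stand 13 mm farther back than shut.
Start: joints at [-1.318, 0.053, 1.613, -0, 1.476, -0.119], TCP at [0.227, -0.582, 0.245] pointing down, gripper open.
Joint ranges: [-3.01, 3.01], [-1.01, 2.22], [0.06, 2.58], [-1.02, 4.17], [0.09, 2.62], [-3.14, 3.14]. Speed limits (rad/s): [2.57, 2.57, 3.14, 3.14, 3.14, 3.14].

## Interface

Orientations are given as a rotation vector (axis times angle).
In Python, from station import ctrl gives the robot as it stands.
- The arm moves only by the tool move_arm, never from a script. Its argument "increments" is a list that holds one entry, the list of rows, each a list of 4 numbers: the shift along the tool's x, y, z in units of 25 cm (1.0 is 25 cm), then the turn about the tool's x in units of 90 degrees (1.0 is 90 degrees). A call has 1 to 20 rows; each row shifts and turns the commanded pose from where the row before left it, along the tool's axes as they then stand; what a row does not reach is not made up. A row lasts 1/12 s, in which the tool goes at most 41.7 mm and 7.16 degrees, less where a joint would pass 70% of its speed; a pose out of reach is approached as far as the arm can. A call with a number of a shift or a turn outside -1 to 1 is refused whole. A call with a gripper value outside its range is refused whole. "gripper" is the closure, from 0 (fully open) to 1 (shut), set as the call begins (left out, the last holds). The fingers move at their own pace and stop on an object; "squeeze" is the grip in N (left out, the last holds). Time passes only in rows, so rows that do not move let the fingers close. It gives the time, the measured TCP pose, the force and the opening at its end, in the units of the state.
- ctrl.get_obs(): the state, without advancing time (a new reading comes with each control period).
- ctrl.get_image(name): name is "scene" or "side" or "wrist"; returns a dict with "pixels" (384x512x3 uint8, red, green, blue), "depth" (384x512 float32, m along the optical axis (not along the pixel's ray), 0 where there is no reading), "K" (3x3 intrinsics, pixels), "k1" (the pictures are not rectified: a ray, as slopes to the right and down, at radius r is drawn at 1 + k1 r^2 times it, then the intrinsics apply), "extrinsics" (4x4, takes a point from camera to world coordinates); the wrist camera has in their place "tool_from_camera" (4x4, takes a point from camera to tool coordinates, whose origin is the TCP and whose axes are the tool frame's). Camera axes: x right, y up, looking along -z (the intrinsics and any distortion apply to the point x, -y, -z); pixel columns grow to the right and rows downward; lengths in m; the calibration is good to about 2 mm. A picture is of the moment at which its call begins: read the wrist's pose just before it.
- ctrl.finish_job(): hands the job in, once; it reports no verdict.
Trained networks look in the newest picture that a camera, given by its name, has taken for a name from the list of things; names that differ only in an ending like _2 or _b are one class to them, and where a whole thing is asked for, a point or a joint stands for the part that bears it (a point fixed in the world has none). Each returns a list of dicts, best first, with "score" (0 to 1); they miss things now and then, are a little off and sometimes report something else, mostly with a low value. They report only what shows in the picture. A call takes as long as a camera call.
- ctrl.trace(camera, target): "region" (384x512 bool, what is visible of it) and "pixel" ([row, column] in pixels, amid what is visible of it).
The state is a dict: "t": time; "q": joint angles; "dq": joint speeds; "effort": joint torques, N m; "tool_pos": TCP position; "tool_rot": TCP orientation; "contact_force": force on the tool from outside, world axes, zero at the start; "wrist_torque": the same for the moment, N m; "opening": finger opening in m.
Only numpy, scipy, OpenCV 4.12 (cv2) and the standard library are available. Lean on these libraries where they do the work, as an engineer would, in place of code of your own. Each camera call takes 0.05 s, during which the arm holds its last target. There are 200 camera calls.

## Task

Class is over: put each of the four pieces of the dissection kit on the white mat that carries its own silhouette - the blue-handled probe on the blue print, the wooden-handled probe on the tan print, the hand lens on the black lens print and the jar with the yellow lid standing upright on the yellow ring. Every piece should sit squarely over its print, the tools pointing the same way as theirs, all let go and at rest. Don't knock the jar over on the way, and leave the green tin and the amber dropper bottle where they are.

Things in the scene. Friction and masses are not known exactly. Their poses are not given: they have to be found in the camera images.
- probe_blue: Loose dissecting probe lying on the table: blue handle, 76 mm long, 10 mm thick and high (does not roll), with a steel needle 3 mm thick sticking out 39 mm at one end, at mid height. 25 g, balanced near the origin. Origin at the underside of the handle's middle; x along the handle towards the needle, z up. Grip across the handle at the origin.
- probe_tan: Loose dissecting probe lying on the table: tan wooden handle, 76 mm long, 10 mm thick and high (does not roll), with a steel needle 3 mm thick sticking out 39 mm at one end, at mid height. 25 g, balanced near the origin. Origin at the underside of the handle's middle; x along the handle towards the needle, z up. Grip across the handle at the origin.
- lens: Loose hand lens lying flat: black handle 58 mm long, 12 mm wide, 10 mm high, and a black-rimmed round glass 52 mm across, 10 mm high, at one end. 60 g, balance point about 9 mm from the origin towards the glass. Origin at the underside of the handle's middle; x along the handle towards the glass (centre at x = 54 mm), z up. Grip across the handle at the origin.
- jar: Loose closed specimen jar standing upright: clear glass, 54 mm across, 66 mm high in all, the top 14 mm being a yellow lid of the same width, a brown shell inside. About 140 g. Origin at the centre of its underside, z up. Any yaw is good for gripping and for setting down.
- mat_blue: Fixed white foam mat, 140 x 64 mm, 4 mm thick, flat on the table; origin at the centre of its underside, x along its length. Flat blue probe silhouette printed on top, its needle towards +x; the middle of the printed handle is 25 mm from the mat's centre towards -x: the tool belongs with its origin at (-25, 0, 4) mm in this frame, its x axis along this x.
- mat_tan: Fixed white foam mat, 140 x 64 mm, 4 mm thick, flat on the table; origin at the centre of its underside, x along its length. Flat tan probe silhouette printed on top, its needle towards +x; the middle of the printed handle is 25 mm from the mat's centre towards -x: the tool belongs with its origin at (-25, 0, 4) mm in this frame, its x axis along this x.
- mat_lens: Fixed white foam mat, 140 x 64 mm, 4 mm thick, flat on the table; origin at the centre of its underside, x along its length. Flat black hand lens silhouette printed on top, its round glass towards +x; the middle of the printed handle is 25 mm from the mat's centre towards -x: the tool belongs with its origin at (-25, 0, 4) mm in this frame, its x axis along this x.
- mat_jar: Fixed white foam mat, 84 x 84 mm, 4 mm thick, lying flat on the table, with a flat printed yellow ring 62 mm across at its centre; origin at the centre of its underside. The jar belongs upright over the ring, its origin at (0, 0, 4) mm.
- tin: Bystander: loose closed green metal pin tin, 52 x 68 mm, 27 mm high, standing among the tools. Origin at the centre of its underside. Not to be moved.
- dropper: Bystander: loose amber dropper bottle with a black cap and a paper label, 38 mm across, 62 mm high, standing beyond the mats. Origin at the centre of its underside. Not to be moved.

How it is judged:
By the outcome, as a careful person would: the job done as asked, in the order asked, and still so for the second after the job is handed in, with the robot touching nothing.
It also fails if it takes over 122 s, if anything falls off the work surface, if the arm or the gripper's body presses on something with over 40 N, if the wrist force passes 120 N, or if a joint passes its speed limit or range.

## Working session

There is one attempt and no reset: what is moved stays moved. The work goes in short steps, Python scripts to look and compute and a tool call to move; the robot and the scene stay as the last step left them, time stands still between calls to the robot, and variables do not carry over. Pictures are saved under pics/ and viewed, about 12 in all and at most 16, crops included, and the job is handed in when it is done.

Besides the shell and the picture viewer there is one more tool, called after "Call:" as name([rows], argument=value, ...), one row to a line, values as JSON. move_arm: Moves the arm, as the interface text tells. Shifts and turns lie within -1 to 1; 1 stands for 25 cm of shift or 90 degrees of turn. Its arguments: {"type":"object","properties":{"increments":{"type":"array","items":{"type":"array","items":{"type":"array","items":{"type":"number","minimum":-1,"maximum":1}}}},"gripper":{"type":"number"},"squeeze":{"type":"number"}},"required":["increments"]}

```bash
ls; mkdir -p pics; cat > h.py <<'E'
import numpy as np,cv2
from station import ctrl
from scipy.spatial.transform import Rotation as R
def cloud(im,obs=None):
    d=im["depth"];K=im["K"];h,w=d.shape
    u,v=np.meshgrid(np.arange(w),np.arange(h))
    p=cv2.undistortPoints(np.stack([u,v],-1).reshape(-1,1,2).astype(np.float64),K,np.array([im["k1"],0,0,0,0.])).reshape(h,w,2)
    P=np.stack([p[...,0]*d,-p[...,1]*d,-d],-1)
    if "extrinsics" in im: T=im["extrinsics"]
    else:
        T=np.eye(4);T[:3,:3]=R.from_rotvec(obs["tool_rot"]).as_matrix();T[:3,3]=obs["tool_pos"];T=T@im["tool_from_camera"]
    W=P@T[:3,:3].T+T[:3,3]
    W[d==0]=np.nan
    return W
def grab(n):
    o=ctrl.get_obs();im=ctrl.get_image(n);return im,cloud(im,o)
def save(im,name,scale=1.5):
    cv2.imwrite("pics/"+name,cv2.resize(im["pixels"][...,::-1],None,fx=scale,fy=scale))
E
python3 - <<'E'
from h import *
for c in ["scene","side"]:
    im,W=grab(c);save(im,c+"0.png")
    for n in "probe_blue probe_tan lens jar mat_blue mat_tan mat_lens mat_jar tin dropper".split():
        for r in ctrl.trace(c,n)[:2]:
            m=r["region"]&np.isfinite(W[...,0]);q=W[m]
            if len(q)<5: continue
            c2=q[:,:2].mean(0);e,v=np.linalg.eigh(np.cov(q[:,:2].T))
            print(c,n,round(r["score"],2),np.round(r["pixel"]),m.sum(),np.round(np.median(q,0),3),"ctr",np.round(c2,3),"ang",round(np.degrees(np.arctan2(v[1,1],v[0,1])),1))
o=ctrl.get_obs();print(o["t"],o["tool_rot"],R.from_rotvec(o["tool_rot"]).as_matrix().round(3),ctrl.get_obs()["opening"])
E
```

```text
pics
scene probe_blue 0.55 [ 98. 284.] 60 [0.457 0.349 0.008] ctr [0.457 0.349] ang 151.2
scene probe_tan 0.56 [282. 128.] 130 [ 0.489 -0.35   0.009] ctr [ 0.489 -0.349] ang 174.9
scene lens 0.94 [222. 188.] 416 [ 0.497 -0.144  0.007] ctr [ 0.492 -0.143] ang -150.5
scene jar 0.91 [124. 238.] 470 [0.448 0.148 0.06 ] ctr [0.446 0.15 ] ang -175.4
scene mat_blue 0.79 [229. 226.] 1351 [ 0.594 -0.096  0.004] ctr [ 0.594 -0.095] ang -165.9
scene mat_tan 0.68 [128. 239.] 511 [0.447 0.148 0.061] ctr [0.445 0.151] ang 157.7
scene mat_lens 0.73 [176. 275.] 1089 [0.594 0.099 0.004] ctr [0.594 0.1  ] ang -175.5
scene mat_jar 0.73 [135. 320.] 637 [0.623 0.284 0.004] ctr [0.623 0.285] ang 125.5
scene tin 0.97 [170. 200.] 538 [ 0.447 -0.008  0.026] ctr [ 0.446 -0.008] ang 102.4
scene dropper 0.71 [217. 315.] 273 [0.75  0.044 0.038] ctr [0.749 0.047] ang 104.2
scene dropper 0.68 [284. 129.] 143 [ 0.496 -0.35   0.009] ctr [ 0.494 -0.35 ] ang 175.2
side probe_blue 0.57 [320. 309.] 324 [0.454 0.355 0.008] ctr [0.454 0.355] ang 150.0
side probe_tan 0.57 [149. 298.] 79 [ 0.487 -0.343  0.008] ctr [ 0.486 -
[... 452 characters left out ...]
50. 255.] 452 [ 0.618 -0.293  0.005] ctr [ 0.618 -0.295] ang 178.7
side mat_tan 0.16 [176. 298.] 253 [ 0.482 -0.146  0.008] ctr [ 0.479 -0.144] ang -148.4
side mat_lens 0.9 [227. 244.] 1143 [0.592 0.108 0.005] ctr [0.592 0.107] ang -178.2
side mat_jar 0.58 [289. 218.] 1594 [0.619 0.297 0.004] ctr [0.619 0.296] ang 120.4
side tin 0.83 [202. 319.] 558 [0.439 0.019 0.027] ctr [0.439 0.012] ang 102.8
side tin 0.73 [177. 296.] 200 [ 0.49  -0.14   0.008] ctr [ 0.485 -0.137] ang -151.5
side dropper 0.6 [203. 183.] 364 [0.74  0.065 0.033] ctr [0.741 0.064] ang -167.2
1.1 [ 0.93110318  1.36241061 -0.93110962] [[ 0.     0.932  0.363]
 [-0.     0.363 -0.932]
 [-1.     0.     0.   ]] 0.08542881329604309
```

View pics/scene0.png

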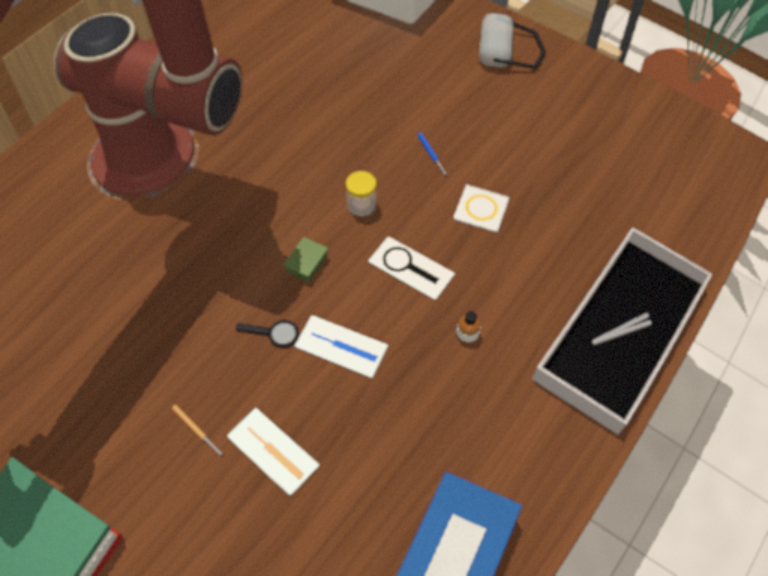

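View pics/side0.png

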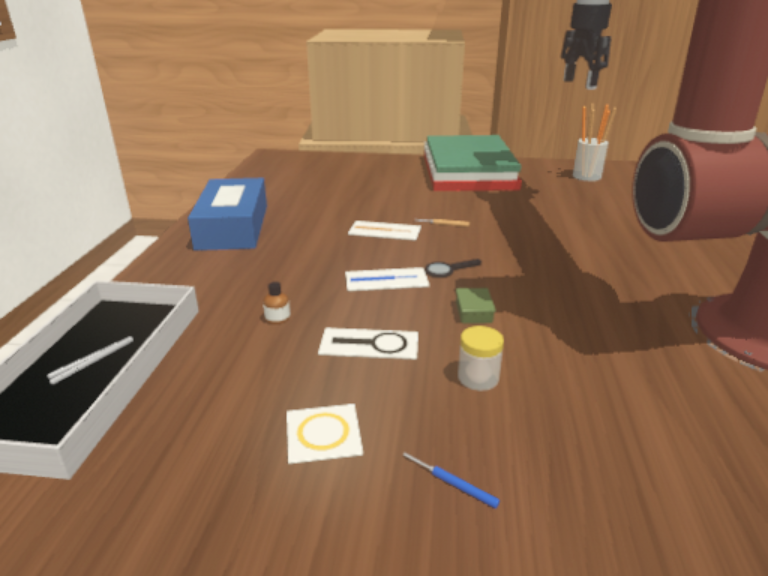

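The scene picture shows all the prints with needle or glass pointing towards the robot, while the loose tools point away from it, so each needs about a half turn. The tan probe is at (197,430), the tan mat at (273,450), the blue mat at (342,347), the lens at (268,331), the jar at (361,195) and the blue probe at (432,153).

```bash
cat >> h.py <<'E'
def pose():
    o=ctrl.get_obs();M=R.from_rotvec(o["tool_rot"]).as_matrix()
    return np.array(o["tool_pos"]),np.degrees(np.arctan2(M[1,2],M[0,2])),o,M
def plan(x,y,z,yaw=None,n=None,p=None):
    """constant row repeated n times from the pose p=(pos,yaw) to the target; half-turn choice left to caller"""
    p0,y0,o,M=pose()
    if p is not None: p0,y0=np.array(p[:3],float),p[3]
    if yaw is None: yaw=y0
    d=np.array([x,y,z])-p0;t=-np.radians(yaw-y0)
    if n is None: n=int(max(np.ceil(np.linalg.norm(d)/.036),np.ceil(abs(np.degrees(t))/6.6),1))
    # tool axes: x down, z at yaw, y = z cross x
    a=np.radians(y0);zz=np.array([np.cos(a),np.sin(a)]);yy=np.cross([zz[0],zz[1],0],[0,0,-1])[:2]
    w=d[0]+1j*d[1];ez=zz[0]+1j*zz[1]
    S=sum(np.exp(-1j*k*t/n) for k in range(n))
    b=w/ez/S               # body components along z (real) ; imag is 90deg ccw from z
    s=yy@np.array([-zz[1],zz[0]])
    row=[-d[2]/n/.25,s*b.imag/.25,b.real/.25,t/n/(np.pi/2)]
    print("n",n,"row",[round(float(v),4) for v in row])
E
python3 - <<'E'
from h import *
im=ctrl.get_image("wrist");print(im["tool_from_camera"].round(3),im["K"],im["k1"])
p,y,o,M=pose();print(p,y,o["t"])
plan(.50,-.32,.33,-95)
plan(.50,-.32,.30,-95)
E
```

```text
[[-0.001  0.28  -0.96  -0.128]
 [-0.001  0.96   0.28   0.07 ]
 [ 1.     0.001 -0.001  0.   ]
 [ 0.     0.     0.     1.   ]] [[319.9941866    0.         253.35005319]
 [  0.         319.9941866  192.70887596]
 [  0.           0.           1.        ]] -0.04824329916966121
[ 0.22707343 -0.58228601  0.24530614] -68.69603409222302 1.15
n 11 row [-0.0308, 0.1144, -0.0787, 0.0266]
n 11 row [-0.0199, 0.1144, -0.0787, 0.0266]
```

```bash
python3 - <<'E'
from h import *
plan(.54,-.23,.30,-95)
E
```

```text
n 14 row [-0.0156, 0.1051, -0.086, 0.0209]
```

Call:
move_arm([
  [[-0.0156,0.1051,-0.086,0.0209],[-0.0156,0.1051,-0.086,0.0209],[-0.0156,0.1051,-0.086,0.0209],[-0.0156,0.1051,-0.086,0.0209],[-0.0156,0.1051,-0.086,0.0209],[-0.0156,0.1051,-0.086,0.0209],[-0.0156,0.1051,-0.086,0.0209],[-0.0156,0.1051,-0.086,0.0209],[-0.0156,0.1051,-0.086,0.0209],[-0.0156,0.1051,-0.086,0.0209],[-0.0156,0.1051,-0.086,0.0209],[-0.0156,0.1051,-0.086,0.0209],[-0.0156,0.1051,-0.086,0.0209],[-0.0156,0.1051,-0.086,0.0209],[0,0,0,0],[0,0,0,0]],
])

```text
t: 2.48
tool_pos: [0.541, -0.229, 0.3]
tool_rot: [1.271, 1.168, -1.272]
contact_force: [-0.5, -1.1, -0.8]
opening: 0.0855
```

```bash
cat > look.py <<'E'
import sys
from h import *
p,y,o,M=pose();print(p.round(4),round(y,1),o["t"],np.round(o["q"],2))
im,W=grab("wrist");save(im,sys.argv[1])
np.savez("/tmp/"+sys.argv[1]+".npz",W=W,pix=im["pixels"])
for n in sys.argv[2:]:
    for r in ctrl.trace("wrist",n)[:2]:
        m=r["region"]&np.isfinite(W[...,0]);q=W[m]
        if len(q)<5: continue
        (cx,cy),(w,h),a=cv2.minAreaRect((q[:,:2]*1000).astype(np.float32))
        if w<h: w,h,a=h,w,a+90
        e,v=np.linalg.eigh(np.cov(q[:,:2].T))
        print(n,round(r["score"],2),np.round(r["pixel"]),m.sum(),"z",np.round(np.median(q[:,2]),4),"rect",np.round([cx,cy,w,h,a],1),"mean",np.round(q[:,:2].mean(0)*1000,1),"pca",round(np.degrees(np.arctan2(v[1,1],v[0,1]))%180,1))
E
python3 look.py w0.png probe_tan lens mat_tan mat_blue tin
```

```text
[ 0.541 -0.229  0.3  ] -94.9 2.4833 [-0.53 -0.06  1.64 -0.    1.57  1.13]
probe_tan 0.72 [182. 343.] 444 z 0.0081 rect [ 504.9 -350.4  112.    11.7  175.2] mean [ 496.8 -348.1] pca 174.9
lens 0.89 [191. 192.] 1433 z 0.007 rect [ 482.6 -153.4  103.4   51.3   43.4] mean [ 490.8 -141.7] pca 28.7
mat_tan 0.87 [ 86. 301.] 5724 z 0.0037 rect [ 621.3 -301.2  139.2   66.6  175.5] mean [ 623.3 -300.5] pca 175.7
mat_blue 0.56 [120. 145.] 5274 z 0.0035 rect [592.5 -92.2 142.6  67.2  13.8] mean [594.9 -93. ] pca 13.6
tin 0.74 [240. 103.] 1937 z 0.0263 rect [440.    6.9  88.   51.8  99. ] mean [444.7  -6.5] pca 95.2
```

View pics/w0.png

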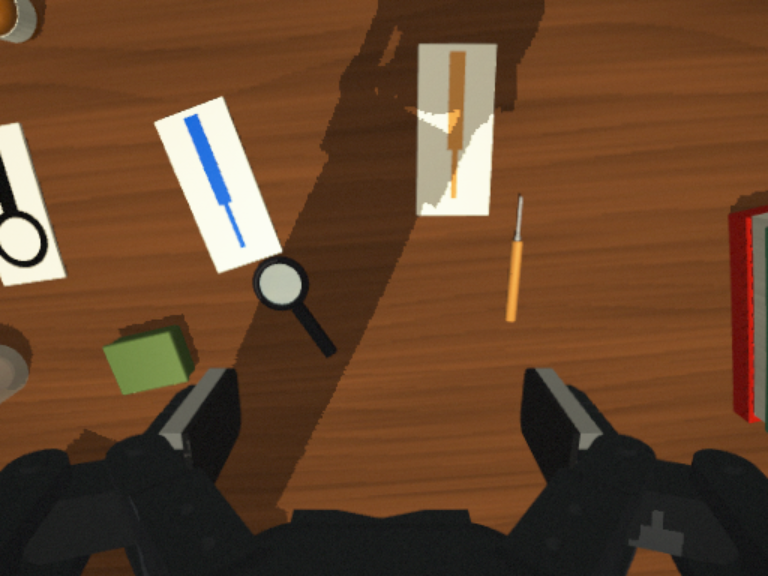

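The picture shows the tan probe upright at (515,260) with its needle up, the tan mat at (455,130), the blue mat at (218,185) and the lens at (293,305) with its glass near the blue mat's corner. On both mats the needle points down, towards the robot. I'll look at the left half next, then start with the blue probe.

```bash
python3 - <<'E'
from h import *
plan(.57,.22,.30,75)
E
```

```text
n 26 row [-0.0, 0.1022, -0.017, -0.0727]
```

Call:
move_arm([
  [[0,0.1022,-0.017,-0.0727],[0,0.1022,-0.017,-0.0727],[0,0.1022,-0.017,-0.0727],[0,0.1022,-0.017,-0.0727],[0,0.1022,-0.017,-0.0727],[0,0.1022,-0.017,-0.0727],[0,0.1022,-0.017,-0.0727],[0,0.1022,-0.017,-0.0727],[0,0.1022,-0.017,-0.0727],[0,0.1022,-0.017,-0.0727],[0,0.1022,-0.017,-0.0727],[0,0.1022,-0.017,-0.0727],[0,0.1022,-0.017,-0.0727],[0,0.1022,-0.017,-0.0727],[0,0.1022,-0.017,-0.0727],[0,0.1022,-0.017,-0.0727],[0,0.1022,-0.017,-0.0727],[0,0.1022,-0.017,-0.0727],[0,0.1022,-0.017,-0.0727],[0,0.1022,-0.017,-0.0727]],
])

```text
t: 4.45
tool_pos: [0.7037, 0.1489, 0.2996]
tool_rot: [-0.493, 1.514, 0.493]
contact_force: [0.8, 0.1, -0.3]
opening: 0.0855
```

Call:
move_arm([
  [[0,0.1022,-0.017,-0.0727],[0,0.1022,-0.017,-0.0727],[0,0.1022,-0.017,-0.0727],[0,0.1022,-0.017,-0.0727],[0,0.1022,-0.017,-0.0727],[0,0.1022,-0.017,-0.0727],[0,0,0,0],[0,0,0,0]],
])

```text
t: 5.12
tool_pos: [0.5694, 0.2207, 0.3002]
tool_rot: [-1.015, 1.321, 1.014]
contact_force: [0.4, 0.8, 0.3]
opening: 0.0858
```

```bash
python3 look.py w1.png probe_blue jar mat_lens mat_jar
```

```text
[0.5694 0.2207 0.3002] 75.0 5.1167 [ 0.25 -0.01  1.58 -0.    1.57 -1.06]
probe_blue 0.96 [ 39. 336.] 505 z 0.0085 rect [468.4 344.5 105.3  10.4 152.2] mean [457.5 349.4] pca 151.4
jar 0.73 [ 63. 171.] 2486 z 0.0655 rect [429.  153.3  74.9  62.5  62.8] mean [439.3 164.3] pca 48.5
mat_lens 0.86 [189. 175.] 4442 z 0.0038 rect [593.4 102.  143.1  66.4   3.1] mean [589.9 103.3] pca 2.3
mat_jar 0.9 [177. 314.] 3591 z 0.0037 rect [620.7 290.4  85.6  84.1  16.4] mean [618.8 289.9] pca 167.4
mat_jar 0.62 [176.   5.] 419 z 0.007 rect [ 506.5 -120.4   49.2   23.2  157.8] mean [ 506.5 -120.5] pca 153.7
```

View pics/w1.png

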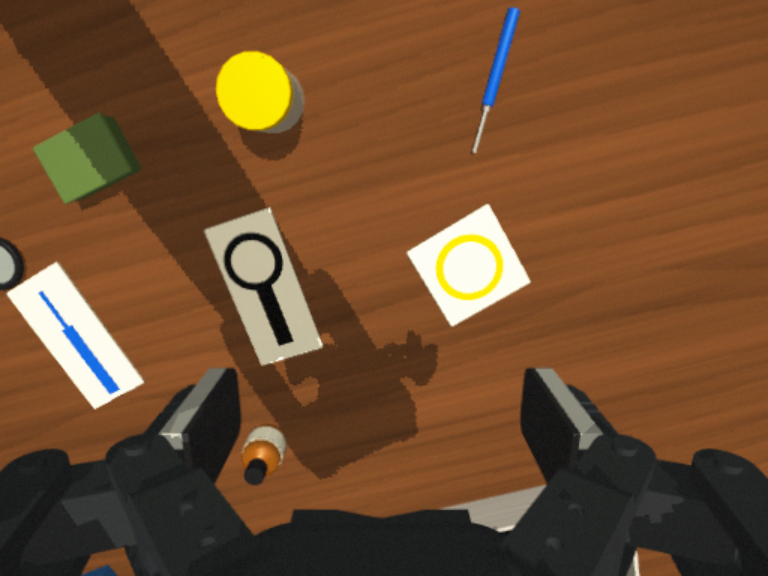

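The blue probe is at (500,60) with its needle pointing down in the picture (away from the robot). The jar lid is at (255,90), the lens mat at (263,285) and the ring mat at (469,265).

```bash
cat > seg.py <<'E'
from h import *
def rect(q):
    (cx,cy),(w,h),a=cv2.minAreaRect((q*1000).astype(np.float32))
    if w<h: w,h,a=h,w,a+90
    return np.round([cx,cy,w,h,a],1),np.round(q.mean(0)*1000,1)
def comps(f,hlo,hhi,smin,vmin,smax=255,zlo=-.005,zhi=.1,amin=60,vmax=255):
    D=np.load(f);W=D["W"];H=cv2.cvtColor(D["pix"],cv2.COLOR_RGB2HSV)
    m=(H[...,0]>=hlo)&(H[...,0]<=hhi)&(H[...,1]>=smin)&(H[...,1]<=smax)&(H[...,2]>=vmin)&(H[...,2]<=vmax)&(W[...,2]>zlo)&(W[...,2]<zhi)
    n,l,s,c=cv2.connectedComponentsWithStats(m.astype(np.uint8))
    for i in range(1,n):
        if s[i,4]>amin: 
            q=W[l==i];print(s[i,4],c[i].round(),"z",np.median(q[:,2]).round(4),*rect(q[:,:2]))
E
python3 - <<'E'
from seg import *
print("blue w1");comps("/tmp/w1.png.npz",105,128,120,40)
print("yellow w1");comps("/tmp/w1.png.npz",24,34,150,120)
print("white w1");comps("/tmp/w1.png.npz",0,180,0,120,60,-.003,.012,300)
print("blue w0");comps("/tmp/w0.png.npz",105,128,120,40)
print("orange w0");comps("/tmp/w0.png.npz",8,22,130,150,zlo=.006,zhi=.02)
print("black w0");comps("/tmp/w0.png.npz",0,180,0,0,zlo=.004,zhi=.02,vmax=45)
print("white w0");comps("/tmp/w0.png.npz",0,180,0,120,60,-.003,.012,300)
print("black w1");comps("/tmp/w1.png.npz",0,180,0,0,zlo=.002,zhi=.02,vmax=45)
print('pick plan');plan(.457,.35,.12,61)
E
```

```text
blue w1
512 [334.  37.] z 0.0085 [454.6 351.6  75.3  10.2 152.2] [454.3 351.2]
449 [ 56. 234.] z 0.0043 [596.1 -92.1 117.9  13.3  13.9] [606.2 -89.4]
77 [ 68. 381.] z 0.0076 [ 862.5 -194.3   32.1   16.3   67.3] [ 862.7 -190.2]
yellow w1
2082 [169.  60.] z 0.0657 [429.9 156.3  66.3  65.8 171.9] [437.4 162.1]
545 [312. 178.] z 0.0039 [620.4 289.8  60.8  59.4 167.1] [619.9 289.2]
white w1
2050 [312. 176.] z 0.0034 [620.9 290.1  85.7  85.3  16.5] [618.  289.7]
2788 [178. 195.] z 0.0036 [592.9 102.4 139.5  65.4   3.2] [596.6 104. ]
653 [168. 174.] z 0.0043 [564.1 100.7  39.6  38.5 160.2] [563.9 101. ]
906 [313. 178.] z 0.0041 [620.2 289.9  46.6  45.9  30.6] [620.2 290. ]
3318 [ 49. 222.] z 0.0039 [591.8 -94.5 142.   70.3  13.5] [586.5 -92.3]
blue w0
654 [140. 112.] z 0.004 [596.3 -91.8 117.3  12.9  13.1] [609.1 -89. ]
orange w0
312 [342. 186.] z 0.0088 [ 486.4 -347.7   73.8    8.8  175.7] [ 487.8 -347.1]
black w0
732 [199. 203.] z 0.0083 [ 476.  -141.9  105.3   49.6   13.9] [ 480.1 -149.1]
white w0
4790 [303.  87.] z 0.0037 [ 620.3 -300.8  141.1   64.9  175.8] [ 620.3 -300. ]
4506 [147. 124.] z 0.0035 [591.2 -92.6 141.2  66.2  13.3] [591.9 -93.8]
1850 [ 18. 138.] z 0.0032 [592.9 102.3 141.3  66.3   2.9] [590.4  86.7]
630 [ 13. 159.] z 0.004 [564.3 100.6  40.8  39.  161.2] [564.7 100.9]
589 [187. 189.] z 0.006 [ 501.9 -134.9   37.6   37.5  108.1] [ 502.  -134.7]
black w1
758 [176. 191.] z 0.0041 [592.2  95.6 107.2  51.9 168.8] [590.  103.1]
185 [  9. 177.] z 0.0076 [ 508.1 -119.9   48.5   21.1  153.1] [ 508.5 -117.1]
pick plan
n 7 row [0.1027, 0.0875, 0.0459, 0.0222]
```

```bash
python3 - <<'E'
from h import *
plan(.4545,.3514,.10,62.1)
plan(.4545,.3514,.018,62.1,6,(.4545,.3514,.10,62.1))
E
```

```text
n 8 row [0.0999, 0.0777, 0.0408, 0.0179]
n 6 row [0.0547, 0.0, 0.0, -0.0]
```

Call:
move_arm([
  [[0.0999,0.0777,0.0408,0.0179],[0.0999,0.0777,0.0408,0.0179],[0.0999,0.0777,0.0408,0.0179],[0.0999,0.0777,0.0408,0.0179],[0.0999,0.0777,0.0408,0.0179],[0.0999,0.0777,0.0408,0.0179],[0.0999,0.0777,0.0408,0.0179],[0.0999,0.0777,0.0408,0.0179],[0,0,0,0],[0.0547,0,0,0],[0.0547,0,0,0],[0.0547,0,0,0],[0.0547,0,0,0],[0.0547,0,0,0],[0.0547,0,0,0],[0,0,0,0],[0,0,0,0]],
], gripper=0)

```text
t: 6.78
tool_pos: [0.4527, 0.3511, 0.0166]
tool_rot: [-0.845, 1.403, 0.845]
contact_force: [-0.1, 0.9, -0.3]
opening: 0.0852
```

Call:
move_arm([
  [[0,0,0,0],[0,0,0,0],[0,0,0,0],[0,0,0,0],[0,0,0,0],[0,0,0,0],[0,0,0,0],[0,0,0,0],[0,0,0,0],[0,0,0,0]],
], gripper=1, squeeze=30)

```text
t: 7.62
tool_pos: [0.4537, 0.3519, 0.0185]
tool_rot: [-0.845, 1.4, 0.845]
contact_force: [-0.9, 0.2, 2.9]
opening: 0.009
```

```bash
python3 - <<'E'
from h import *
p=pose();print(p[0],p[1],p[2]["opening"])
plan(*p[0][:2],.15,p[1],5)
plan(.6156,-.0871,.15,-76.4,p=(*p[0][:2],.15,p[1]))
E
```

```text
[0.45370559 0.35194864 0.0185146 ] 62.20049766158605 0.009001881100098936
n 5 row [-0.1052, 0.0, 0.0, -0.0]
n 22 row [-0.0, -0.1003, 0.0451, 0.07]
```

Call:
move_arm([
  [[-0.1052,0,0,0],[-0.1052,0,0,0],[-0.1052,0,0,0],[-0.1052,0,0,0],[-0.1052,0,0,0],[0,-0.1003,0.0451,0.07],[0,-0.1003,0.0451,0.07],[0,-0.1003,0.0451,0.07],[0,-0.1003,0.0451,0.07],[0,-0.1003,0.0451,0.07],[0,-0.1003,0.0451,0.07],[0,-0.1003,0.0451,0.07],[0,-0.1003,0.0451,0.07],[0,-0.1003,0.0451,0.07],[0,-0.1003,0.0451,0.07],[0,-0.1003,0.0451,0.07],[0,-0.1003,0.0451,0.07]],
])

```text
t: 9.03
tool_pos: [0.6947, 0.1607, 0.1486]
tool_rot: [0.188, 1.564, -0.188]
contact_force: [0.2, 0.2, -0.3]
opening: 0.0087
```

Call:
move_arm([
  [[0,-0.1003,0.0451,0.07],[0,-0.1003,0.0451,0.07],[0,-0.1003,0.0451,0.07],[0,-0.1003,0.0451,0.07],[0,-0.1003,0.0451,0.07],[0,-0.1003,0.0451,0.07],[0,-0.1003,0.0451,0.07],[0,-0.1003,0.0451,0.07],[0,-0.1003,0.0451,0.07],[0,-0.1003,0.0451,0.07],[0,0,0,0],[0,0,0,0],[0,0,0,0]],
])

```text
t: 10.12
tool_pos: [0.6156, -0.0871, 0.1493]
tool_rot: [1.032, 1.313, -1.032]
contact_force: [0.4, 0.7, -0.6]
opening: 0.0089
```

```bash
python3 look.py w2.png; python3 - <<'E'
from seg import *
comps("/tmp/w2.png.npz",105,128,120,40,zlo=.002,zhi=.2)
comps("/tmp/w2.png.npz",0,180,0,120,60,-.003,.012,300)
E
```

```text
[ 0.6156 -0.0871  0.1493] -76.4 10.1167 [-0.26  0.12  1.71  0.    1.32  1.07]
3383 [253. 233.] z 0.1393 [ 565.2 -100.6  181.1   12.7   14.6] [620.9 -86. ]
7128 [ 40. 141.] z 0.0035 [592.4 102.7 142.   65.7   3. ] [606.6 102. ]
5672 [253. 180.] z 0.0036 [609.8 -88.6 103.6  63.7  13.5] [617.2 -86.7]
6721 [467. 230.] z 0.0039 [ 620.4 -300.9  139.6   68.1  175.6] [ 616.8 -295. ]
1437 [ 38. 188.] z 0.0042 [564.6 101.1  40.6  39.8  81. ] [564.8 101.3]
```

View pics/w2.png

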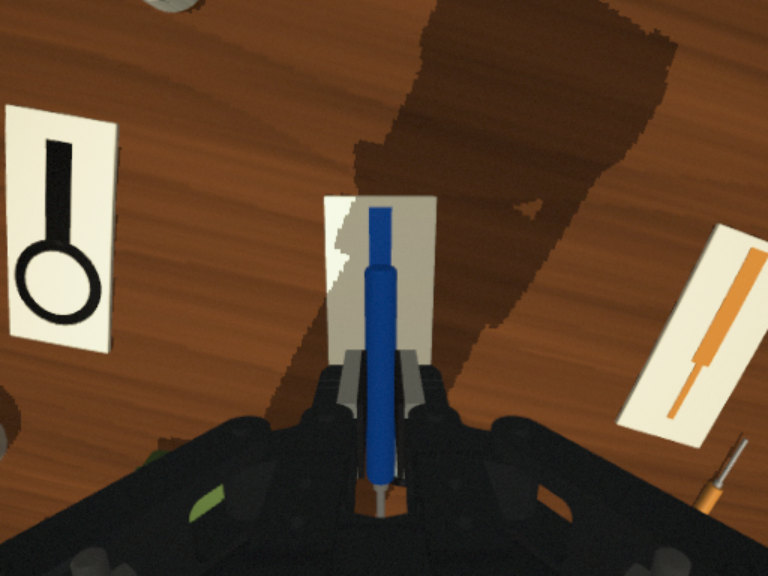

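The held blue handle (380,375) lies parallel to and in line with the blue print (380,235). I'll measure its offset along the axis.

```bash
cat > held.py <<'E'
import sys
from h import *
f,hlo,hhi,smin,vmin,vmax,ang=sys.argv[1],*map(float,sys.argv[2:])
p,y,o,M=pose();D=np.load("/tmp/"+f+".npz");W=D["W"];H=cv2.cvtColor(D["pix"],cv2.COLOR_RGB2HSV)
m=(H[...,0]>=hlo)&(H[...,0]<=hhi)&(H[...,1]>=smin)&(H[...,2]>=vmin)&(H[...,2]<=vmax)&(W[...,2]>p[2]-.03)&(W[...,2]<p[2]+.02)&(np.hypot(W[...,0]-p[0],W[...,1]-p[1])<.09)
q=W[m];a=np.radians(ang);ax=np.array([np.cos(a),np.sin(a)]);s=(q[:,:2]-p[:2])@ax;t=(q[:,:2]-p[:2])@np.array([-ax[1],ax[0]])
print("n",m.sum(),"along",np.percentile(s,[0.5,99.5])*1000,"across",np.percentile(t,[1,50,99])*1000,"slope deg",np.degrees(np.polyfit(s,t,1)[0]),"z",np.percentile(q[:,2],[50,90]),"tilt deg",np.degrees(np.polyfit(s,q[:,2],1)[0]))
E
python3 held.py w2.png 105 128 120 30 255 193.6
python3 - <<'E'
from h import *
plan(.6156,-.0871,.035,-76.4,8)
E
```

```text
n 2846 along [-36.05526083  38.60308133] across [-4.15074628  0.47425088  5.15155869] slope deg 0.07891748586368617 z [0.13959263 0.1407525 ] tilt deg 0.3136809567451637
n 8 row [0.0572, -0.0002, 0.0001, 0.0001]
```

Call:
move_arm([
  [[0.0572,0.005,0,0],[0.0572,0,0,0],[0.0572,0,0,0],[0.0572,0,0,0],[0.0572,0,0,0],[0.0572,0,0,0],[0.0572,0,0,0],[0.0572,0,0,0],[0.0116,0,0,0],[0.0116,0,0,0],[0.0116,0,0,0],[0.0116,0,0,0],[0,0,0,0],[0,0,0,0],[0,0,0,0]],
])

```text
t: 11.42
tool_pos: [0.6172, -0.0872, 0.0243]
tool_rot: [1.033, 1.311, -1.032]
contact_force: [-0.2, -0.2, -0.3]
opening: 0.0087
```

Call:
move_arm([
  [[0,0,0,0],[0,0,0,0],[0,0,0,0],[0,0,0,0],[0,0,0,0],[0,0,0,0]],
], gripper=0.4)

```text
t: 11.92
tool_pos: [0.6167, -0.0871, 0.0236]
tool_rot: [1.033, 1.312, -1.033]
contact_force: [0.7, 0.1, -1.0]
opening: 0.051
```

```bash
python3 - <<'E'
from h import *
p=pose()
plan(.487,-.3475,.15,-94.5,p=(*p[0][:2],.15,p[1]))
E
```

```text
n 9 row [-0.0, -0.0689, 0.1101, 0.0223]
```

Call:
move_arm([
  [[-0.1,0,0,0],[-0.1,0,0,0],[-0.1,0,0,0],[-0.1,0,0,0],[-0.1,0,0,0],[0,-0.0689,0.1101,0.0223],[0,-0.0689,0.1101,0.0223],[0,-0.0689,0.1101,0.0223],[0,-0.0689,0.1101,0.0223],[0,-0.0689,0.1101,0.0223],[0,-0.0689,0.1101,0.0223],[0,-0.0689,0.1101,0.0223],[0,-0.0689,0.1101,0.0223],[0,-0.0689,0.1101,0.0223],[0,0,0,0],[0,0,0,0]],
], gripper=0)

```text
t: 13.25
tool_pos: [0.4862, -0.3487, 0.1486]
tool_rot: [1.269, 1.17, -1.268]
contact_force: [-0.2, 0.0, -0.1]
opening: 0.0855
```

```bash
python3 look.py w3.png; python3 - <<'E'
from seg import *
print("blue");comps("/tmp/w3.png.npz",105,128,120,40,zlo=.008,zhi=.05)
print("orange");comps("/tmp/w3.png.npz",8,22,130,150,zlo=.006,zhi=.02)
print("black");comps("/tmp/w3.png.npz",0,180,0,0,zlo=.004,zhi=.02,vmax=45)
print("white");comps("/tmp/w3.png.npz",0,180,0,120,60,-.003,.012,300)
E
```

```text
[ 0.4862 -0.3487  0.1486] -94.6 13.25 [-0.75  0.07  1.76  0.    1.31  0.9 ]
blue
orange
684 [252. 174.] z 0.0086 [ 486.1 -347.8   75.3    9.6  173.9] [ 494.6 -348.9]
black
739 [ 52. 220.] z 0.0075 [ 480.2 -158.4  105.9   23.1   20. ] [ 466.4 -162.8]
white
7971 [179.  58.] z 0.0036 [ 594.  -297.2   86.4   65.8  175.3] [ 593.5 -298.1]
1190 [ 16. 186.] z 0.006 [ 501.3 -136.6   38.8   34.4  163.1] [ 501.8 -136.1]
```

View pics/w3.png

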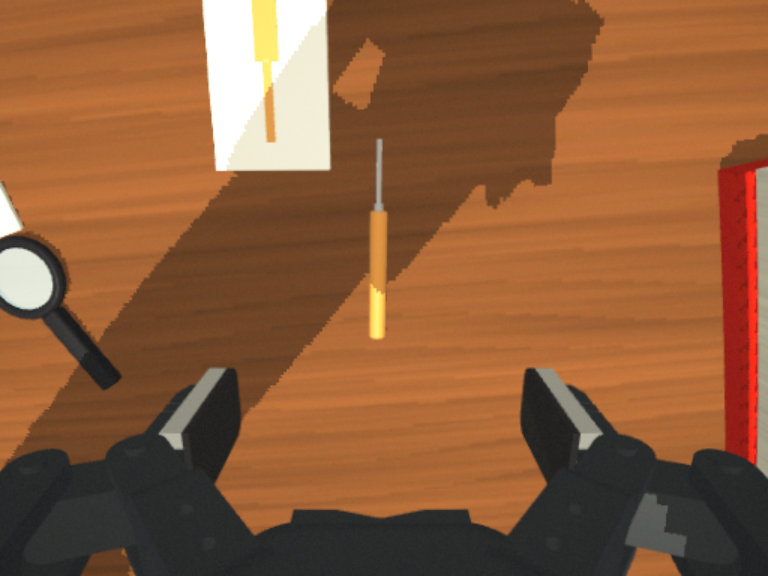

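The tan probe (378,270) is centred between the open fingers, and the lens is at left (55,305).

Call:
move_arm([
  [[0.06,0,0,0],[0.06,0,0,0],[0.06,0,0,0],[0.06,0,0,0],[0.06,0,0,0],[0.06,0,0,0],[0.06,0,0,0],[0.06,0,0,0],[0.024,0,0,0],[0.024,0,0,0],[0,0,0,0],[0,0,0,0],[0,0,0,0]],
])

```text
t: 14.38
tool_pos: [0.4878, -0.3479, 0.0176]
tool_rot: [1.266, 1.17, -1.266]
contact_force: [-0.3, 0.0, -0.3]
opening: 0.0853
```

Call:
move_arm([
  [[0,0,0,0],[0,0,0,0],[0,0,0,0],[0,0,0,0],[0,0,0,0],[0,0,0,0],[0,0,0,0],[0,0,0,0],[0,0,0,0],[0,0,0,0]],
], gripper=1)

```text
t: 15.22
tool_pos: [0.487, -0.3477, 0.0167]
tool_rot: [1.266, 1.171, -1.266]
contact_force: [-0.3, -0.4, 1.6]
opening: 0.0086
```

```bash
python3 - <<'E'
from h import *
p=pose();print(p[0],p[1],p[2]["opening"])
plan(.6453,-.3025,.15,p[1]+180.3,p=(*p[0][:2],.15,p[1]))
E
```

```text
[ 0.48704941 -0.34770237  0.01670919] -94.46456665152651 0.008596178453321343
n 28 row [-0.0, 0.0147, 0.0339, -0.0715]
```

Call:
move_arm([
  [[-0.1066,0,0,0],[-0.1066,0,0,0],[-0.1066,0,0,0],[-0.1066,0,0,0],[-0.1066,0,0,0],[0,0.0147,0.0339,-0.0715],[0,0.0147,0.0339,-0.0715],[0,0.0147,0.0339,-0.0715],[0,0.0147,0.0339,-0.0715],[0,0.0147,0.0339,-0.0715],[0,0.0147,0.0339,-0.0715],[0,0.0147,0.0339,-0.0715],[0,0.0147,0.0339,-0.0715],[0,0.0147,0.0339,-0.0715],[0,0.0147,0.0339,-0.0715],[0,0.0147,0.0339,-0.0715],[0,0.0147,0.0339,-0.0715],[0,0.0147,0.0339,-0.0715],[0,0.0147,0.0339,-0.0715]],
])

```text
t: 16.8
tool_pos: [0.5888, -0.4043, 0.1491]
tool_rot: [0.056, 1.571, -0.055]
contact_force: [-0.5, 1.0, 0.1]
opening: 0.0088
```

Call:
move_arm([
  [[0,0.0147,0.0339,-0.0715],[0,0.0147,0.0339,-0.0715],[0,0.0147,0.0339,-0.0715],[0,0.0147,0.0339,-0.0715],[0,0.0147,0.0339,-0.0715],[0,0.0147,0.0339,-0.0715],[0,0.0147,0.0339,-0.0715],[0,0.0147,0.0339,-0.0715],[0,0.0147,0.0339,-0.0715],[0,0.0147,0.0339,-0.0715],[0,0.0147,0.0339,-0.0715],[0,0.0147,0.0339,-0.0715],[0,0.0147,0.0339,-0.0715],[0,0.0147,0.0339,-0.0715],[0,0,0,0],[0,0,0,0],[0,0,0,0]],
])

```text
t: 18.22
tool_pos: [0.6452, -0.3029, 0.1496]
tool_rot: [-1.152, 1.245, 1.152]
contact_force: [-0.5, 0.1, 0.0]
opening: 0.0086
```

```bash
python3 look.py w4.png; python3 held.py w4.png 5 24 100 60 255 175.7; python3 - <<'E'
from seg import *
comps("/tmp/w4.png.npz",105,128,120,40,zlo=.008,zhi=.05)
comps("/tmp/w4.png.npz",0,180,0,120,60,-.003,.012,300)
E
```

```text
[ 0.6452 -0.3029  0.1496] 85.6 18.2167 [-0.54  0.32  1.47 -0.    1.35 -2.04]
n 3002 along [-36.70360928  69.34657893] across [-4.55717409  0.14061122  5.20194936] slope deg -0.3896322848166999 z [0.14148641 0.1426205 ] tilt deg -0.5790535624850781
1060 [501. 132.] z 0.0123 [615.3 -89.5  75.1   9.7  13.2] [614.3 -90.7]
521 [455.   6.] z 0.006 [ 514.9 -135.    34.5   12.1   87.9] [ 513.7 -135.2]
7213 [481.  91.] z 0.0035 [ 593.8 -102.1  143.3   55.5    9.1] [ 580.9 -106.5]
9488 [256. 143.] z 0.0036 [ 620.6 -299.9  139.2   63.7  175.5] [ 610.7 -298.9]
```

View pics/w4.png

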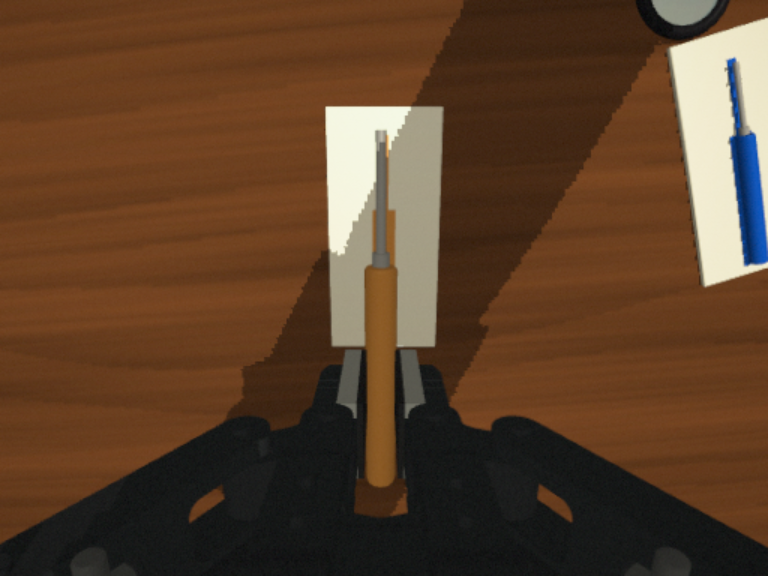

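The tan probe (380,375) lines up with its print, 1 mm long along the axis. The blue probe is seen lying on its print at right (750,170).

Call:
move_arm([
  [[0.058,-0.0055,0.002,0],[0.058,0,0,0],[0.058,0,0,0],[0.058,0,0,0],[0.058,0,0,0],[0.058,0,0,0],[0.058,0,0,0],[0.058,0,0,0],[0.0125,0,0,0],[0.0125,0,0,0],[0.0125,0,0,0],[0.0125,0,0,0],[0,0,0,0],[0,0,0,0],[0,0,0,0]],
])

```text
t: 19.52
tool_pos: [0.6471, -0.3025, 0.0221]
tool_rot: [-1.155, 1.243, 1.153]
contact_force: [-1.2, -0.2, -0.2]
opening: 0.0091
```

Call:
move_arm([
  [[0,0,0,0],[0,0,0,0],[0,0,0,0],[0,0,0,0],[0,0,0,0],[0,0,0,0]],
], gripper=0.4)

```text
t: 20.02
tool_pos: [0.6467, -0.3022, 0.0213]
tool_rot: [-1.154, 1.244, 1.154]
contact_force: [0.1, 0.3, -0.7]
opening: 0.0512
```

```bash
python3 - <<'E'
from h import *
p=pose()
plan(.4548,-.1612,.16,-61,p=(*p[0][:2],.16,p[1]))
E
```

```text
n 23 row [-0.0, 0.0435, -0.0342, 0.0709]
```

Call:
move_arm([
  [[-0.11,0,0,0],[-0.11,0,0,0],[-0.11,0,0,0],[-0.11,0,0,0],[-0.11,0,0,0],[0,0.0435,-0.0342,0.0709],[0,0.0435,-0.0342,0.0709],[0,0.0435,-0.0342,0.0709],[0,0.0435,-0.0342,0.0709],[0,0.0435,-0.0342,0.0709],[0,0.0435,-0.0342,0.0709],[0,0.0435,-0.0342,0.0709],[0,0.0435,-0.0342,0.0709],[0,0.0435,-0.0342,0.0709],[0,0.0435,-0.0342,0.0709],[0,0.0435,-0.0342,0.0709]],
], gripper=0)

```text
t: 21.35
tool_pos: [0.5031, -0.3072, 0.1588]
tool_rot: [-0.208, 1.561, 0.208]
contact_force: [0.3, -0.0, 0.2]
opening: 0.0855
```

Call:
move_arm([
  [[0,0.0435,-0.0342,0.0709],[0,0.0435,-0.0342,0.0709],[0,0.0435,-0.0342,0.0709],[0,0.0435,-0.0342,0.0709],[0,0.0435,-0.0342,0.0709],[0,0.0435,-0.0342,0.0709],[0,0.0435,-0.0342,0.0709],[0,0.0435,-0.0342,0.0709],[0,0.0435,-0.0342,0.0709],[0,0.0435,-0.0342,0.0709],[0,0.0435,-0.0342,0.0709],[0,0.0435,-0.0342,0.0709],[0,0,0,0],[0,0,0,0],[0,0,0,0]],
])

```text
t: 22.6
tool_pos: [0.4547, -0.1616, 0.1589]
tool_rot: [0.827, 1.407, -0.828]
contact_force: [0.2, -0.4, -0.2]
opening: 0.0856
```

```bash
python3 look.py w5.png; python3 - <<'E'
from seg import *
D=np.load("/tmp/w5.png.npz");W=D["W"];H=cv2.cvtColor(D["pix"],cv2.COLOR_RGB2HSV)
print("blue");comps("/tmp/w5.png.npz",105,128,120,40,zlo=.008,zhi=.05)
print("glass/white");comps("/tmp/w5.png.npz",0,180,0,110,70,-.003,.012,300)
p,y,o,M=pose()
m=(W[...,2]>.005)&(W[...,2]<.018)&(H[...,2]<60)&(np.hypot(W[...,0]-p[0],W[...,1]-p[1])<.12)
q=W[m][:,:2]*1000;c,r=cv2.minEnclosingCircle(q.astype(np.float32));print(m.sum(),c,r)
a=np.radians(29)
for k in range(3):
    ax=np.array([np.cos(a),np.sin(a)]);s=q@ax;s0=np.percentile(s,.3)
    h=q[(s>s0+2)&(s<s0+50)];u,sv,v=np.linalg.svd(h-h.mean(0));d=v[0]*np.sign(v[0]@ax);a=np.arctan2(d[1],d[0])
print("dir",np.degrees(a),"handle end",s0,"handle mid",h.mean(0)+ax*((s0+29)-h.mean(0)@ax), "len",np.percentile(s,99.7)-s0)
E
```

```text
[ 0.4547 -0.1616  0.1589] -60.9 22.6 [-0.5  -0.23  2.02 -0.    1.35  0.57]
blue
118 [260.   4.] z 0.0123 [581.6 -97.   10.2   7.  119. ] [581.7 -97.1]
glass/white
6242 [250.  41.] z 0.0036 [ 559.2 -100.5   73.1   65.    13.5] [ 555.8 -103. ]
7473 [467. 104.] z 0.0038 [ 619.7 -301.   139.2   68.3  175.4] [ 605.3 -292.7]
1565 [252. 119.] z 0.0061 [ 501.8 -134.5   37.8   37.5   39.8] [ 502.  -134.4]
2046 (476.261962890625, -146.43505859375) 53.89308166503906
dir 28.279298927350723 handle end 296.6886522722712 handle mid [ 455.54426802 -159.32995589] len 106.34118486473182
```

View pics/w5.png

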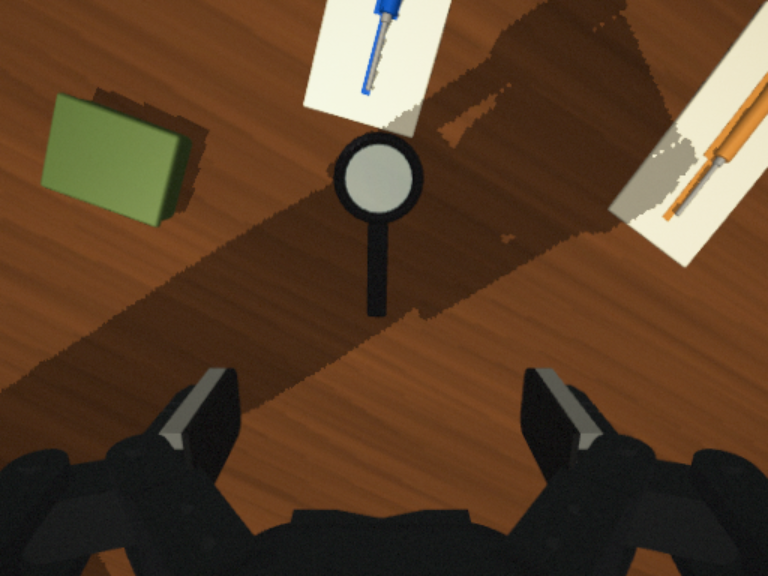

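The lens sits centred ahead of the fingers, with its handle at (377,270) and glass at (379,178) just off the blue mat's corner.

Call:
move_arm([
  [[0.058,0.002,-0.004,0.005],[0.058,0,0,0],[0.058,0,0,0],[0.058,0,0,0],[0.058,0,0,0],[0.058,0,0,0],[0.058,0,0,0],[0.058,0,0,0],[0.058,0,0,0],[0.0235,0,0,0],[0.0235,0,0,0],[0,0,0,0],[0,0,0,0],[0,0,0,0]],
])

```text
t: 23.82
tool_pos: [0.4554, -0.1606, 0.0175]
tool_rot: [0.835, 1.403, -0.835]
contact_force: [0.1, -0.9, -0.0]
opening: 0.0852
```

Call:
move_arm([
  [[0,0,0,0],[0,0,0,0],[0,0,0,0],[0,0,0,0],[0,0,0,0],[0,0,0,0],[0,0,0,0],[0,0,0,0],[0,0,0,0],[0,0,0,0]],
], gripper=1, squeeze=40)

```text
t: 24.65
tool_pos: [0.4549, -0.1602, 0.0168]
tool_rot: [0.835, 1.404, -0.835]
contact_force: [0.2, 0.0, 2.0]
opening: 0.0108
```

```bash
python3 - <<'E'
from h import *
p=pose();print(p[0],p[1],p[2]["opening"])
plan(.618,.1036,.15,p[1]+154.7,p=(*p[0][:2],.15,p[1]))
E
```

```text
[ 0.4549146  -0.16019059  0.0167577 ] -61.49371648129073 0.01075096306992485
n 24 row [-0.0, 0.0511, 0.05, -0.0716]
```

Call:
move_arm([
  [[-0.1066,0,0,0],[-0.1066,0,0,0],[-0.1066,0,0,0],[-0.1066,0,0,0],[-0.1066,0,0,0],[0,0.0511,0.05,-0.0716],[0,0.0511,0.05,-0.0716],[0,0.0511,0.05,-0.0716],[0,0.0511,0.05,-0.0716],[0,0.0511,0.05,-0.0716],[0,0.0511,0.05,-0.0716],[0,0.0511,0.05,-0.0716],[0,0.0511,0.05,-0.0716],[0,0.0511,0.05,-0.0716],[0,0.0511,0.05,-0.0716],[0,0.0511,0.05,-0.0716],[0,0.0511,0.05,-0.0716]],
])

```text
t: 26.07
tool_pos: [0.6422, -0.093, 0.1488]
tool_rot: [-0.221, 1.561, 0.221]
contact_force: [0.4, -0.8, -0.4]
opening: 0.0104
```

Call:
move_arm([
  [[0,0.0511,0.05,-0.0716],[0,0.0511,0.05,-0.0716],[0,0.0511,0.05,-0.0716],[0,0.0511,0.05,-0.0716],[0,0.0511,0.05,-0.0716],[0,0.0511,0.05,-0.0716],[0,0.0511,0.05,-0.0716],[0,0.0511,0.05,-0.0716],[0,0.0511,0.05,-0.0716],[0,0.0511,0.05,-0.0716],[0,0.0511,0.05,-0.0716],[0,0.0511,0.05,-0.0716],[0,0,0,0],[0,0,0,0],[0,0,0,0]],
])

```text
t: 27.32
tool_pos: [0.6181, 0.1033, 0.1495]
tool_rot: [-1.249, 1.184, 1.249]
contact_force: [-0.5, -0.1, -0.7]
opening: 0.0105
```

```bash
python3 look.py w6.png; python3 held.py w6.png 0 180 0 0 60 183; python3 - <<'E'
from seg import *
p,y,o,M=pose()
print("white");comps("/tmp/w6.png.npz",0,180,0,110,70,-.003,.17,300)
print("yellow");comps("/tmp/w6.png.npz",24,34,150,120)
E
```

```text
[0.6181 0.1033 0.1495] 93.1 27.3167 [ 0.05  0.13  1.69 -0.    1.32 -1.58]
n 8666 along [-25.15386862  80.03903149] across [-23.517886     0.45383485  24.58968451] slope deg 0.3096535435839177 z [0.14116849 0.15049264] tilt deg -4.802570876099463
white
8127 [ 38. 139.] z 0.0038 [591.9 -94.1 142.4  68.6  13.4] [589.2 -87.2]
840 [258.  77.] z 0.0037 [533.6  99.7  63.8  19.8  92.9] [528.5 101.4]
6116 [253. 138.] z 0.1388 [563.2  99.7  38.1  37.8  56.7] [562.7  99.7]
4364 [456. 193.] z 0.0034 [621.4 290.2  86.5  85.1  17.4] [617.4 287.3]
1913 [458. 197.] z 0.0041 [621.  290.2  46.9  46.6  55. ] [620.3 289.8]
986 [278. 210.] z 0.0036 [622.  123.4  81.2  24.7   9.6] [639.6 126.2]
792 [230. 211.] z 0.0036 [643.1  82.6  41.5  18.4   2.3] [644.6  82.5]
yellow
1236 [458. 196.] z 0.0039 [620.6 290.2  61.5  61.1  30.5] [619.4 289.5]
```

View pics/w6.png

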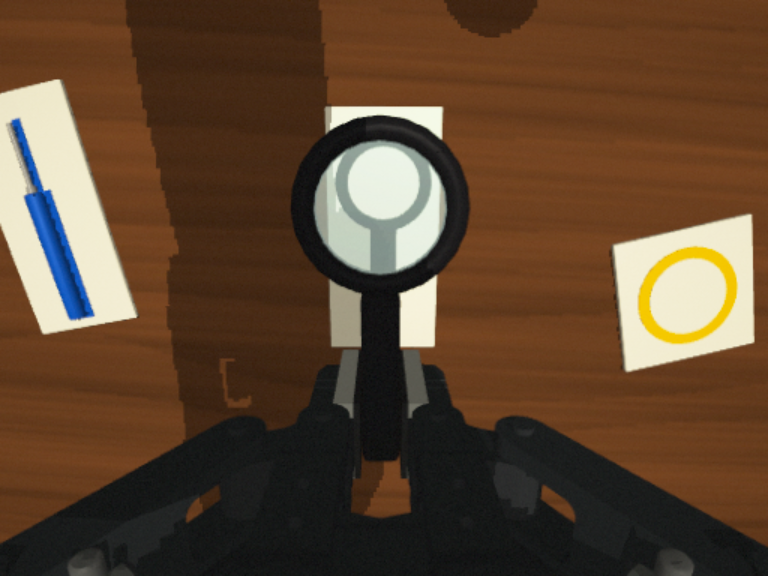

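The held lens (380,205) is over its print, with the printed ring showing through the glass; glass and handle are within 1–2 mm. The jar mat is at right (683,293).

Call:
move_arm([
  [[0.058,-0.003,0.0035,0.0055],[0.058,0,0,0],[0.058,0,0,0],[0.058,0,0,0],[0.058,0,0,0],[0.058,0,0,0],[0.058,0,0,0],[0.058,0,0,0],[0.0125,0,0,0],[0.0125,0,0,0],[0.0125,0,0,0],[0.0125,0,0,0],[0,0,0,0],[0,0,0,0],[0,0,0,0]],
])

```text
t: 28.62
tool_pos: [0.6192, 0.1046, 0.022]
tool_rot: [-1.244, 1.186, 1.242]
contact_force: [0.2, 0.7, -0.2]
opening: 0.0104
```

Call:
move_arm([
  [[0,0,0,0],[0,0,0,0],[0,0,0,0],[0,0,0,0],[0,0,0,0],[0,0,0,0]],
], gripper=0.4)

```text
t: 29.12
tool_pos: [0.6188, 0.1046, 0.0214]
tool_rot: [-1.243, 1.187, 1.243]
contact_force: [0.5, -0.3, -0.4]
opening: 0.0512
```

```bash
python3 - <<'E'
from h import *
p=pose()
plan(.437,.162,.22,92,p=(*p[0][:2],.22,p[1]))
print((.22-p[0][2])/.25/6)
E
```

```text
n 6 row [-0.0, 0.1195, 0.0433, 0.0012]
0.13241935986818218
```

Call:
move_arm([
  [[-0.1324,0,0,0],[-0.1324,0,0,0],[-0.1324,0,0,0],[-0.1324,0,0,0],[-0.1324,0,0,0],[-0.1324,0,0,0],[0,0.1195,0.0433,0.0012],[0,0.1195,0.0433,0.0012],[0,0.1195,0.0433,0.0012],[0,0.1195,0.0433,0.0012],[0,0.1195,0.0433,0.0012],[0,0.1195,0.0433,0.0012],[0,0,0,0],[0,0,0,0],[0,0,0,0]],
], gripper=0)

```text
t: 30.37
tool_pos: [0.4373, 0.162, 0.2203]
tool_rot: [-1.236, 1.191, 1.234]
contact_force: [0.0, -0.6, 0.3]
opening: 0.0851
```

```bash
python3 look.py w7.png jar; python3 - <<'E'
from seg import *
comps("/tmp/w7.png.npz",24,34,150,120,zlo=.055)
D=np.load("/tmp/w7.png.npz");W=D["W"];H=cv2.cvtColor(D["pix"],cv2.COLOR_RGB2HSV)
m=(H[...,0]>=22)&(H[...,0]<=36)&(H[...,1]>120)&(np.abs(W[...,2]-.066)<.004)
q=(W[m][:,:2]*1000);print(m.sum(),np.percentile(q,[1,99],axis=0),cv2.minEnclosingCircle(q.astype(np.float32)))
E
```

```text
[0.4373 0.162  0.2203] 92.0 30.3667 [ 0.2  -0.33  2.   -0.    1.47 -1.41]
jar 0.66 [178. 251.] 2878 z 0.0654 rect [436.  161.7  52.9  51.5 171.7] mean [433.  161.3] pca 3.1
2589 [253. 179.] z 0.0655 [436.2 161.5  52.6  52.2   1.1] [435.5 161.3]
2593 [[411.43309314 136.40239918]
 [461.01682646 186.09362445]] ((436.5614929199219, 161.2333984375), 26.886653900146484)
```

View pics/w7.png

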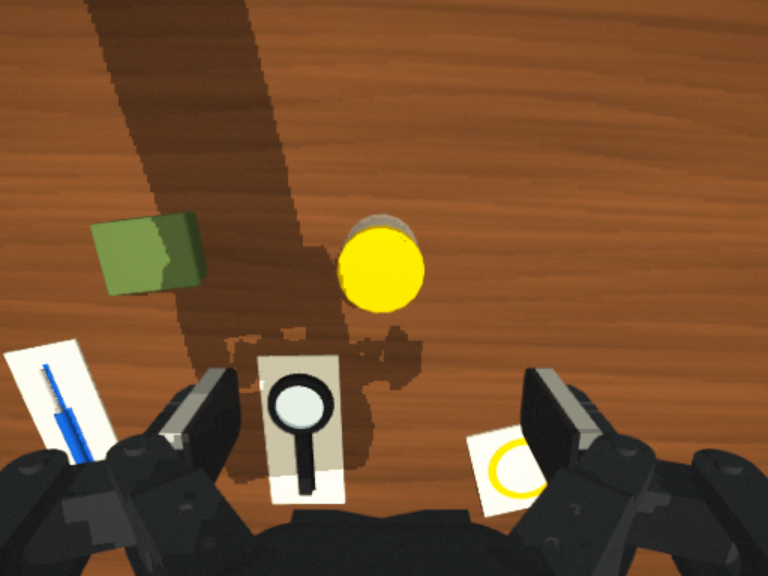

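The jar lid is at (381,269), centred between the fingers, and the lens sits on its mat at (300,430).

Call:
move_arm([
  [[0.055,0.002,-0.002,0],[0.055,0,0,0],[0.055,0,0,0],[0.055,0,0,0],[0.055,0,0,0],[0.055,0,0,0],[0.055,0,0,0],[0.055,0,0,0],[0.055,0,0,0],[0.055,0,0,0],[0.055,0,0,0],[0.055,0,0,0],[0.02,0,0,0],[0.02,0,0,0],[0.02,0,0,0],[0,0,0,0],[0,0,0,0]],
])

```text
t: 31.88
tool_pos: [0.4369, 0.1615, 0.0402]
tool_rot: [-1.235, 1.192, 1.235]
contact_force: [0.6, 0.2, 0.4]
opening: 0.085
```

Call:
move_arm([
  [[0,0,0,0],[0,0,0,0],[0,0,0,0],[0,0,0,0],[0,0,0,0],[0,0,0,0],[0,0,0,0],[0,0,0,0],[0,0,0,0],[0,0,0,0]],
], gripper=1, squeeze=35)

```text
t: 32.72
tool_pos: [0.4372, 0.1617, 0.0407]
tool_rot: [-1.235, 1.191, 1.234]
contact_force: [-0.5, 0.2, 6.3]
opening: 0.0532
```

```bash
python3 - <<'E'
from h import *
p=pose();print(p[0],p[1],p[2]["opening"])
plan(.6205,.290,.14,p[1],p=(*p[0][:2],.14,p[1]),n=9)
E
```

```text
[0.43715288 0.1616841  0.04073886] 92.01812117653637 0.053194581344896186
n 9 row [-0.0, -0.0834, 0.0541, -0.0]
```

Call:
move_arm([
  [[-0.05,0,0,0],[-0.07,0,0,0],[-0.07,0,0,0],[-0.07,0,0,0],[-0.07,0,0,0],[-0.07,0,0,0],[0,-0.0834,0.0541,0],[0,-0.0834,0.0541,0],[0,-0.0834,0.0541,0],[0,-0.0834,0.0541,0],[0,-0.0834,0.0541,0],[0,-0.0834,0.0541,0],[0,-0.0834,0.0541,0],[0,-0.0834,0.0541,0],[0,-0.0834,0.0541,0],[0,0,0,0],[0,0,0,0],[0,0,0,0]],
])

```text
t: 34.22
tool_pos: [0.6186, 0.2892, 0.1383]
tool_rot: [-1.235, 1.195, 1.237]
contact_force: [-0.0, -0.3, -1.5]
opening: 0.0536
```

```bash
python3 look.py w8.png; python3 - <<'E'
from seg import *
D=np.load("/tmp/w8.png.npz");W=D["W"];H=cv2.cvtColor(D["pix"],cv2.COLOR_RGB2HSV)
m=(H[...,0]>=22)&(H[...,0]<=36)&(H[...,1]>120)&(W[...,2]>.13)&(W[...,2]<.2)
q=W[m]*1000;print(m.sum(),np.percentile(q,[1,50,99],axis=0))
A=np.c_[q[:,:2],np.ones(len(q))];t=q[:,2]>np.percentile(q[:,2],30);print("lid plane",np.linalg.lstsq(A[t],q[t,2],rcond=None)[0])
k=q[t][:,:2];print(cv2.minEnclosingCircle(k.astype(np.float32)))
E
```

```text
[0.6186 0.2892 0.1383] 92.0 34.2167 [ 0.33  0.27  1.56 -0.    1.32 -1.28]
14095 [[592.11257387 263.82223342 152.0001854 ]
 [613.09019732 288.5255093  163.03702916]
 [637.78090932 313.60612634 164.36393255]]
lid plane [-6.71106249e-03 -9.40780068e-04  1.67782727e+02]
((618.0957641601562, 288.6785888671875), 26.597150802612305)
```

View pics/w8.png

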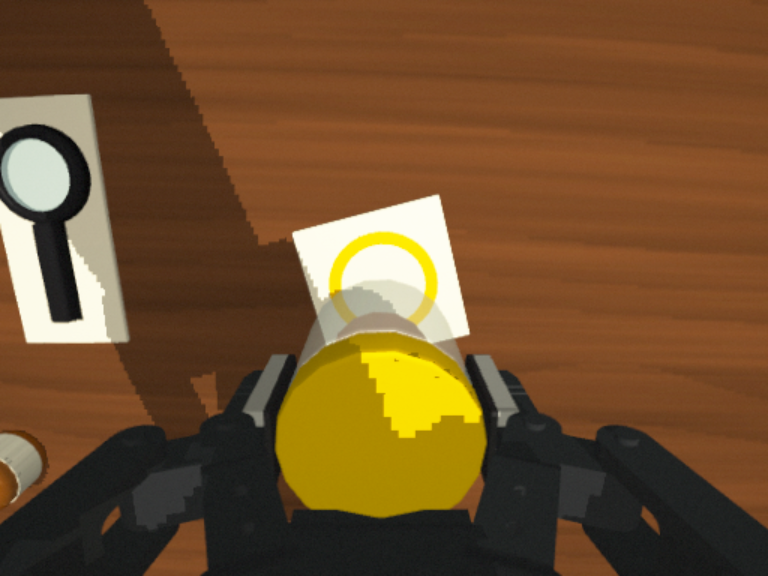

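The jar is held upright (lid at (380,425)), about 2 mm short of the ring's centre at (383,285). The lens lies on its print at left.

Call:
move_arm([
  [[0.05,-0.006,0.004,0],[0.05,0,0,0],[0.05,0,0,0],[0.05,0,0,0],[0.05,0,0,0],[0.05,0,0,0],[0.02,0,0,0],[0.02,0,0,0],[0.02,0,0,0],[0.018,0,0,0],[0,0,0,0],[0,0,0,0],[0,0,0,0]],
])

```text
t: 35.35
tool_pos: [0.6215, 0.2909, 0.046]
tool_rot: [-1.235, 1.192, 1.235]
contact_force: [-1.4, -0.2, -1.2]
opening: 0.0535
```

```bash
python3 look.py w9.png; python3 - <<'E'
from seg import *
D=np.load("/tmp/w9.png.npz");W=D["W"];H=cv2.cvtColor(D["pix"],cv2.COLOR_RGB2HSV)
m=(H[...,0]>=22)&(H[...,0]<=36)&(H[...,1]>120)&(W[...,2]>.05)&(W[...,2]<.1)
q=W[m]*1000;print(m.sum(),np.percentile(q,[1,50,99],axis=0));t=q[:,2]>np.percentile(q[:,2],30)
print(cv2.minEnclosingCircle(q[t][:,:2].astype(np.float32)),np.median(q[t][:,2]))
E
```

```text
[0.6215 0.2909 0.046 ] 92.0 35.35 [ 0.33  0.37  1.59  0.    1.17 -1.28]
14098 [[595.06654466 265.49821868  59.31223466]
 [616.01365247 290.12547314  70.68908708]
 [640.750637   315.14895745  72.0382058 ]]
((621.0538940429688, 290.2763366699219), 26.591638565063477) 70.91904277423998
```

Call:
move_arm([
  [[0.002,0,0,0],[0.002,0,0,0],[0,0,0,0],[0,0,0,0],[0,0,0,0]],
])

```text
t: 35.82
tool_pos: [0.6213, 0.2909, 0.0448]
tool_rot: [-1.235, 1.192, 1.235]
contact_force: [-0.5, -0.7, 0.9]
opening: 0.0535
```

Call:
move_arm([
  [[0,0,0,0],[0,0,0,0],[0,0,0,0],[0,0,0,0],[0,0,0,0],[0,0,0,0],[0,0,0,0]],
], gripper=0)

```text
t: 36.4
tool_pos: [0.6212, 0.2908, 0.0444]
tool_rot: [-1.235, 1.192, 1.235]
contact_force: [0.5, -0.7, -0.1]
opening: 0.0859
```

Call:
move_arm([
  [[-0.04,0,0,0],[-0.06,0,0,0],[-0.08,0,0,0],[-0.1,0,0,0],[-0.1,0,0,0],[-0.12,0,0,0],[-0.12,0,0,0],[-0.12,0,0,0],[-0.12,0,0,0],[-0.12,0,0,0],[-0.1,0,0,0],[0,0,-0.12,0],[0,0,-0.12,0],[0,0,-0.12,0],[0,0,-0.12,0],[0,0,-0.12,0],[0,0,-0.12,0],[0,0,0,0],[0,0,0,0],[0,0,0,0]],
])

```text
t: 38.07
tool_pos: [0.6276, 0.1112, 0.3159]
tool_rot: [-1.235, 1.191, 1.234]
contact_force: [-0.4, -0.8, 0.3]
opening: 0.0855
```

```bash
python3 look.py w10.png; python3 - <<'E'
from seg import *
f="/tmp/w10.png.npz"
print("blue");comps(f,105,128,120,40,zlo=.008,zhi=.05)
print("blue print");comps(f,105,128,120,40,zlo=0,zhi=.008,amin=20)
print("yellow");comps(f,24,34,150,120,zlo=.055)
print("black");comps(f,0,180,0,0,zlo=.008,zhi=.02,vmax=60)
print("white");comps(f,0,180,0,110,70,-.003,.017,300)
E
```

```text
[0.6276 0.1112 0.3159] 92.0 38.0667 [ 0.06  0.05  1.5   0.    1.59 -1.55]
blue
385 [108. 139.] z 0.0127 [614.7 -87.2  75.2   9.5  14.1] [613.4 -86.9]
489 [ 38. 301.] z 0.0197 [ 869.5 -237.6  116.5   24.4   89.2] [ 868.  -221.2]
blue print
241 [108. 125.] z 0.0045 [595.3 -88.8 116.9   7.2  15.5] [596.2 -88.8]
23 [ 25. 296.] z 0.0053 [ 872.7 -253.9   34.4    1.3  103.1] [ 872.8 -254.3]
21 [ 68. 299.] z 0.0053 [ 873.1 -182.4   16.8    2.2    9. ] [ 874.3 -182.2]
yellow
1566 [401. 161.] z 0.0693 [621.5 289.8  52.7  51.8  54.3] [620.2 287.6]
black
112 [172.  21.] z 0.013 [465.2   2.7  61.9   2.5 100.1] [464.9   5. ]
838 [248. 124.] z 0.0125 [590.4 108.9 105.6  50.2  17.1] [587.7 102.3]
2218 [286. 336.] z 0.0114 [934.7 170.6 238.3  56.1  88.4] [926.  175.5]
white
4141 [105. 118.] z 0.0038 [591.7 -93.7 141.8  67.2  13.6] [586.1 -92.9]
3187 [248. 130.] z 0.0036 [594.1 102.  140.8  64.    2.3] [597.4 102.4]
707 [248. 106.] z 0.0101 [564.5 101.3  38.3  36.9   1.6] [564.  101.3]
1477 [373. 146.] z 0.0034 [621.3 290.   85.7  85.3  16.8] [612.7 276.2]
969 [285. 310.] z 0.009 [877.1 168.8 243.    3.9  89.7] [877.  169.8]
```

View pics/w10.png

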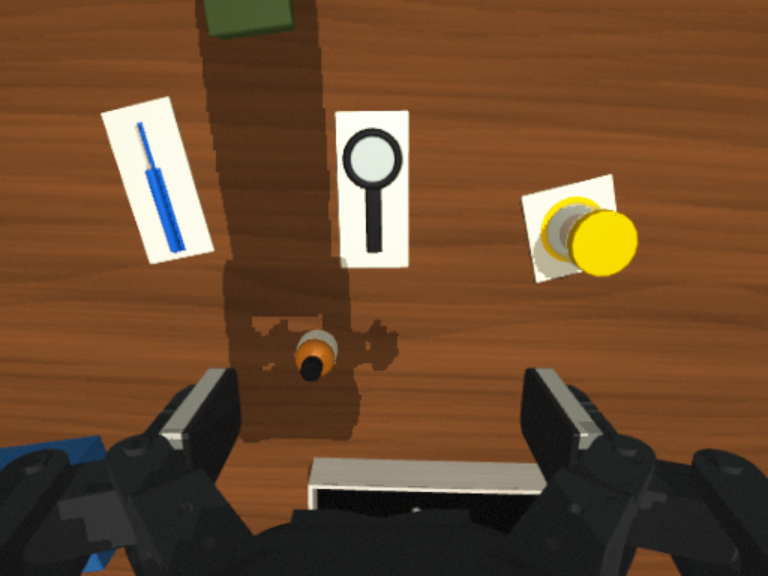

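The jar stands upright on the ring, with its lid (602,243) displaced from the ring only by perspective. The lens and blue probe lie on their prints, and the tin and dropper are untouched. I'll check the tan probe last.

Call:
move_arm([
  [[0,0,-0.14,0],[0,0,-0.14,0],[0,0,-0.14,0],[0,0,-0.14,0],[0,0,-0.14,0],[0,0,-0.14,0],[0,0,-0.14,0],[0,0,-0.14,0],[0,0,-0.14,0],[0,0,0,0],[0,0,0,0],[0,0,0,0]],
])

```text
t: 39.12
tool_pos: [0.639, -0.2027, 0.3144]
tool_rot: [-1.235, 1.191, 1.236]
contact_force: [-0.2, 0.3, 0.1]
opening: 0.0855
```

```bash
python3 look.py w11.png; python3 - <<'E'
from seg import *
f="/tmp/w11.png.npz"
print("blue");comps(f,105,128,120,40,zlo=.008,zhi=.05)
print("orange");comps(f,8,22,130,100,zlo=.009,zhi=.02)
print("white");comps(f,0,180,0,110,70,-.003,.009,300)
comps(f,35,85,80,30,zlo=.02,zhi=.04)
E
```

```text
[ 0.639  -0.2027  0.3144] 92.1 39.1167 [-0.42  0.13  1.42  0.    1.6  -2.03]
blue
388 [338. 139.] z 0.0124 [615.2 -89.4  74.5   9.7  14. ] [613.2 -90.1]
1630 [204. 311.] z 0.0313 [ 876.4 -271.4  182.    25.7   93.9] [ 876. -270.]
orange
362 [180. 157.] z 0.0126 [ 646.2 -302.7   74.9    9.   175.5] [ 645.7 -302.4]
white
4353 [335. 117.] z 0.0034 [592.4 -92.7 142.3  64.8  13.6] [586.5 -94.8]
2691 [472. 132.] z 0.0033 [593.7 103.3 141.3  68.1   3.6] [597.5  99.4]
4055 [183. 133.] z 0.0036 [ 621.2 -301.   141.5   65.4  175.5] [ 614.7 -299.5]
1279 [426.  11.] z 0.0264 [456.1  -1.6  69.   27.8  93.5] [455.2  -3.6]
```

View pics/w11.png

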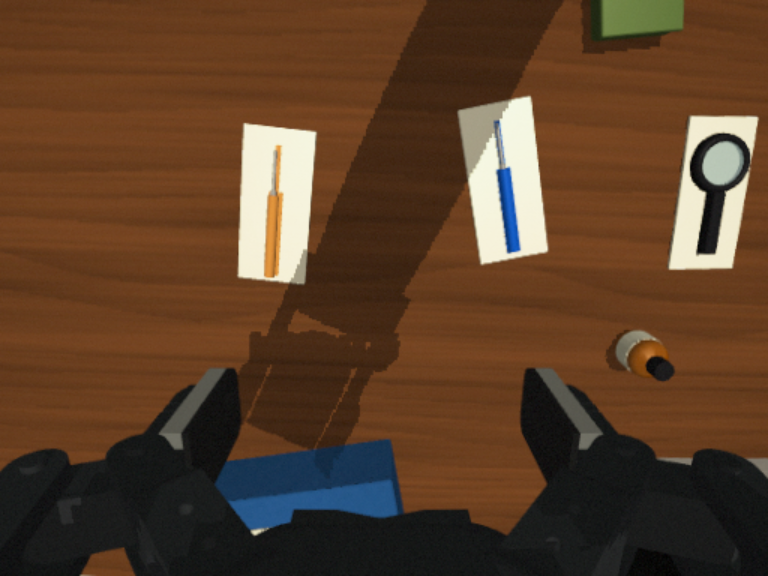

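The tan probe (273,215) and blue probe (505,200) lie squarely on their prints.

```bash
python3 -c "
from station import ctrl
print(ctrl.finish_job())"
```

```text
the job is handed in; nothing more can be done
None
```

All four pieces are on their own mats, let go, and the job was handed in at about 39 s of the 122 s allowed. I placed them in the order blue probe, tan probe, hand lens, jar.

| Piece | Measured offset from its print in the last wrist-camera checks |
|---|---|
| Blue probe | about 1 mm; direction within 0.5° |
| Tan probe | under 0.5 mm; direction matches |
| Hand lens | under 1 mm at the glass |
| Jar | under 0.5 mm; upright, lid top at 69 mm |

- **Disagreement:** two views of the blue probe differed by about 2 mm sideways (y of −87 mm and −89 mm). That is within the camera calibration, so I left it.
- **Bystanders:** I never touched the tin or the dropper bottle, and both stood upright in the last pictures. I didn't re-measure their positions.
- **Forces:** the highest outside force in the readings at the end of each move was about 6 N.

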